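# Sweep the stray desk things into the catch-all tray

## Task

Tidy the desk: with the fingertips, sweep the eraser, the pencil sharpener and the roll of tape across the desk through the open side of the three-sided wooden tray, until each lies wholly inside it. Push them along the desk top, without picking them up or flicking them, and leave the mug, the stapler and the glue stick where they stand.

Things in the scene. Friction and masses are not known exactly. Their poses are not given: they have to be found in the camera images.
- tray: Fixed dark wood tray: three walls 35 mm high, 8 mm thick, no top; inside 150 mm wide, 145 mm deep. Grey floor liner flush with the desk, so no lip at the open side, which faces the robot's right (-y) within 20 degrees. Origin on the desk (z = 0) at the middle of the open side; x points level into the tray (back wall at x = 145 mm), y along the open side (side walls at +-75 mm), z up.
- eraser: Loose white eraser with a blue sleeve, a block of 42 x 22 x 14 mm (x, y, z) lying flat on the desk, 15 to 30 g. Origin at its centre, 7 mm above the desk.
- sharpener: Loose small metal pencil sharpener, a block of 28 x 18 x 14 mm (x, y, z) lying flat with its blade on top, 17 to 35 g. Origin at its centre, 7 mm above the desk (the blade and screw stand up 2 mm more, for the eye only).
- tape: Loose roll of tape lying flat on the desk, a disc 48 mm in diameter and 19 mm high, beige with a dark core, 24 to 49 g. Origin at its centre, 9.5 mm above the desk.
- mug: Blue mug standing on the desk, loose, 76 mm in diameter and 75 mm high, with a handle at its +y side. Origin at the centre of its underside. To be left alone.
- stapler: Grey and black stapler on the desk, loose, 34 mm wide (x), 130 mm long (y), about 55 mm high. Origin at the centre of its underside. To be left alone.
- glue: White glue stick standing upright on the desk, loose, 28 mm in diameter and 70 mm high. Origin at the centre of its underside. To be left alone.
Mind the look-alikes: they are no part of the job. What is shaped like the eraser but turquoise is not meant. Of the things that look like the tape, take the one that is nearest to the robot's base at the start.

How it is judged:
At the end, for the whole second after the job is handed in: The centres of the eraser, the sharpener and the tape roll are each at least 22 mm inside the tray's open side, between its walls, and at rest (slower than 20 mm/s) (x of eraser in the frame of tray between 0.022 and 0.145 m and y of eraser in the frame of tray between -0.075 and 0.075 m and linear speed of each of eraser, sharpener, tape below 0.02 m/s and x of sharpener in the frame of tray between 0.022 and 0.145 m and y of sharpener in the frame of tray between -0.075 and 0.075 m and x of tape in the frame of tray between 0.022 and 0.145 m and y of tape in the frame of tray between -0.075 and 0.075 m); the robot touches nothing.
It fails at once if the eraser, sharpener or tape is lifted: its centre more than 12 mm above its height when lying on the desk (height (world z) of any of eraser, sharpener above 0.019 m or height (world z) of tape above 0.0215 m).
It fails at once if the eraser, sharpener or tape is flicked: faster than 1 m/s (linear speed of any of eraser, sharpener, tape above 1 m/s).
It fails at once if the mug, stapler or glue stick is moved more than 15 mm (distance of any of mug, stapler, glue from where it was at the start of the episode above 0.015 m).
It also fails if it takes over 72 s, if anything falls off the work surface, if the arm or the gripper's body presses on something with over 40 N, if the wrist force passes 120 N, or if a joint passes its speed limit or range.

## Robot

A 6-joint arm with a two-finger parallel gripper is mounted at the origin on the work surface. World frame = base frame: x ahead of the robot, y to its left, z up, the work surface at z = 0. Lengths are in m, angles in rad, forces in N, time in s.
With the tool pointing down it reaches from about 0.275 to 0.875 m from the base axis. Payload 12.5 kg.
Tool frame: the origin (TCP) lies at the very end of the fingers, on their centre line; the grasp point (between the pads) lies 19 mm behind it; z points along the fingers, y is the line along which they close (so a half turn about z gives the same grasp; the last joint's range is limited). The gripper opens to 85 mm and grips with 20 to 120 N. Pads are 22 mm wide; open, the fingers measure 114 mm over their backs; the gripper's body (76 mm by 85 mm) begins 54 mm behind the grasp point. The pads swing forward as they close: fully open they stand 13 mm farther back than shut.
Start: joints at [-0.085, 0.351, 1.652, -0, 1.139, -0.085], TCP at [0.55, 0, 0.231] pointing down, gripper open.
Joint ranges: [-2.75, 2.75], [-0.79, 2.1], [0.01, 2.65], [-1.57, 4.71], [0.07, 3.14], [-2.87, 2.87]. Speed limits (rad/s): [2.22, 2.22, 2.79, 3.14, 3.14, 3.14].

## Interface

Orientations are given as a 3x3 rotation matrix whose columns are the frame's x, y, z axes.
In Python, from bench import manip gives the robot as it stands. Calls block until the motion is done:
- manip.move_ptp(position, orientation): joint-space move of the TCP to a pose.
- manip.move_l(position, attitude=None, max_speed=0.15): straight line of the TCP; attitude=None keeps the orientation; max_speed is the mean speed in m/s.
- manip.move_j(angles): joint-space move.
- manip.set_gripper(opening, effort=None): opening from 0.0 (shut) to 1.0 (fully open); effort is the grip in N (None keeps the last); returns when the fingers have stopped.
- manip.dwell(seconds).
- manip.inverse_kinematics(position, orientation): joint angles nearest the present ones, or None.
- manip.grab_frame(name): name is "scene" or "side" or "wrist"; returns (picture, depth): 480x640x3 uint8, red, green, blue; 480x640 float32, m along the optical axis (not along the pixel's ray), 0 where there is no reading.
- manip.get_calibration(name): a dict with "camera_matrix" (3x3 intrinsics, pixels), "R" (3x3) and "t" (3): a world point X has camera coordinates R X + t. Camera axes: x right, y down, z forward; pixel columns grow to the right and rows downward; lengths in m; the calibration is good to about 2 mm. A picture is of the moment at which its call begins: read the wrist's pose just before it. get_calibration takes no time and is no camera call; for the wrist camera it gives the pose at the moment of the call.
A pose or a line that the arm cannot do raises manip.Unreachable and nothing moves.
- manip.sign_off(): hands the job in; it is judged then, once.
Trained networks look in the newest picture that a camera, given by its name, has taken for a name from the list of things; names that differ only in an ending like _2 or _b are one class to them, and where a whole thing is asked for, a point or a joint stands for the part that bears it (a point fixed in the world has none). Each returns a list of dicts, best first, with "confidence" (0 to 1); they miss things now and then, are a little off and sometimes report something else, mostly with a low value. They report only what shows in the picture. A call takes as long as a camera call. They do not tell look-alikes from the thing itself.
- manip.look_for(camera, name): "at" ([x, y, z] in m, in world coordinates, good to about 4 mm: the middle of the surface that is visible of it).
Readings, each from a call of its own:
- manip.current_time(): time.
- manip.current_qpos(): joint angles.
- manip.current_joint_vel(): joint speeds.
- manip.current_joint_torque(): joint torques, N m.
- manip.current_ee_pos(): TCP position.
- manip.current_tcp_rot(): TCP orientation.
- manip.current_force(): force on the tool from outside, world axes, zero at the start.
- manip.current_ft_torque(): the same for the moment, N m.
- manip.current_grip_width(): opening from 0.0 (shut) to 1.0 (fully open).
- manip.current_grip_force(): force on a finger pad.
Only numpy, scipy, OpenCV 4.12 (cv2) and the standard library are available. Lean on these libraries where they do the work, as an engineer would, in place of code of your own. Each camera call takes 0.05 s, during which the arm holds its last target. There are 200 camera calls.

## Working session

There is one attempt and no reset: what is moved stays moved. The work goes in short steps, each a Python script; the robot and the scene stay as the last script left them, time stands still between calls to the robot, and variables do not carry over. Pictures are saved under pics/ and viewed, at most 10 in all, crops included, and the job is handed in when it is done.

```bash
mkdir -p pics; python3 - <<'E'
from bench import manip
import cv2
for c in ["scene","side"]:
    p,d=manip.grab_frame(c); cv2.imwrite(f"pics/{c}0.png",p[:,:,::-1])
    for n in ["tray","eraser","sharpener","tape","mug","stapler","glue"]:
        print(c,n,[([round(float(v),3) for v in r["at"]],round(r["confidence"],2)) for r in manip.look_for(c,n)])
    k=manip.get_calibration(c); print(k)
print(manip.current_time())
E
```

```text
scene tray [([0.558, 0.254, -0.001], 0.93)]
scene eraser [([0.528, -0.226, 0.016], 0.67), ([0.616, -0.188, 0.013], 0.56)]
scene sharpener [([0.617, 0.043, 0.017], 0.46)]
scene tape [([0.631, -0.084, 0.022], 0.73), ([0.713, -0.044, 0.021], 0.69)]
scene mug [([0.735, -0.172, 0.053], 0.72), ([0.716, 0.052, 0.05], 0.18)]
scene stapler [([0.421, -0.038, 0.025], 0.74)]
scene glue [([0.719, 0.054, 0.051], 0.69)]
{'camera_matrix': array([[442.26452045,   0.        , 322.20291331],
       [  0.        , 442.26452045, 238.82643445],
       [  0.        ,   0.        ,   1.        ]]), 'R': array([[-0.73847687,  0.67407593,  0.01653939],
       [ 0.42610845,  0.48554808, -0.76333128],
       [-0.52257392, -0.55665492, -0.64579548]]), 't': array([ 0.43121014, -0.19275965,  1.10723082])}
side tray [([0.579, 0.236, -0.005], 0.79), ([0.629, -0.082, 0.018], 0.48)]
side eraser [([0.61, -0.184, 0.013], 0.87), ([0.523, -0.224, 0.014], 0.82), ([0.414, -0.014, 0.041], 0.47)]
side sharpener [([0.61, 0.043, 0.015], 0.72)]
side tape [([0.626, -0.08, 0.018], 0.64), ([0.608, 0.045, 0.013], 0.63), ([0.704, -0.045, 0.014], 0.59)]
side mug [([0.724, -0.169, 0.048], 0.97)]
side stapler [([0.415, -0.018, 0.041], 0.67)]
side glue [([0.71, 0.056, 0.041], 0.7), ([0.627, -0.08, 0.02], 0.49)]
{'camera_matrix': array([[489.31997944,   0.        , 321.80933286],
       [  0.        , 489.31997944, 244.05160859],
       [  0.        ,   0.        ,   1.        ]]), 'R': array([[-0.95497838, -0.29636616,  0.01354186],
       [-0.2003156 ,  0.610461  , -0.76629696],
       [ 0.21883771, -0.73450968, -0.64234382]]), 't': array([0.53230673, 0.16797344, 0.55036767])}
0.8
```

View pics/scene0.png

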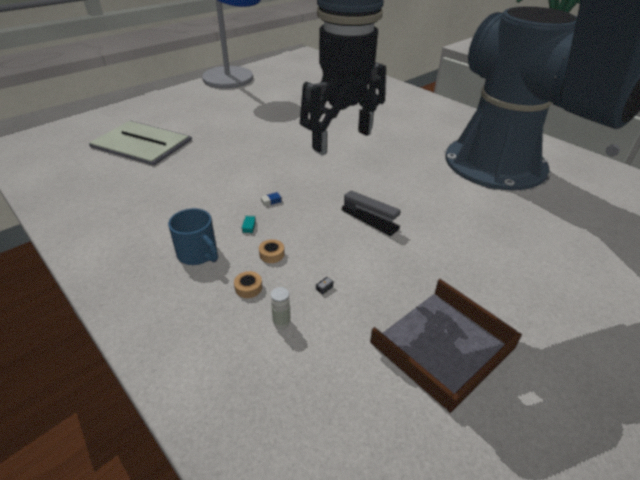

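View pics/side0.png

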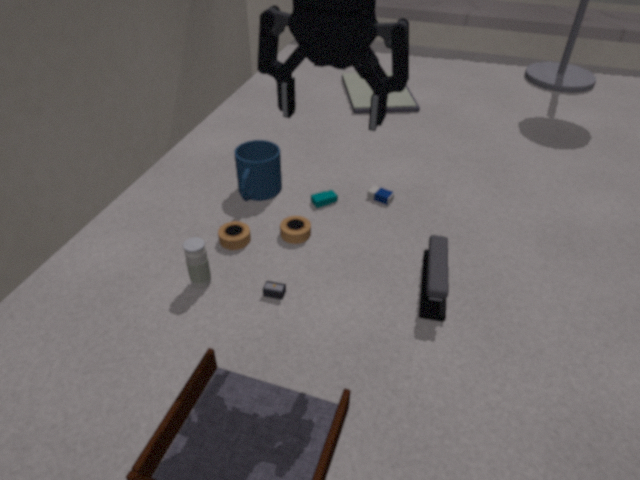

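Look-alikes, with scene-camera pixels:
- **Eraser:** the white and blue one at (272,199) is meant. The turquoise one at (249,224) is not.
- **Tape:** the roll at (272,250) is about 0.63 m from the base, so it's the one to take. The roll at (248,284) is about 0.71 m away.
- **Sharpener:** only one, at (325,285).

The tray's open side is the edge from (437,290) to (372,335). Next I'll measure the poses from depth and check the choice in a crop.

```bash
cat > h.py <<'E'
from bench import manip
import numpy as np, cv2
def cloud(c):
    p,d=manip.grab_frame(c); k=manip.get_calibration(c); K=k["camera_matrix"]
    v,u=np.mgrid[:480,:640]
    X=np.stack([(u-K[0,2])/K[0,0]*d,(v-K[1,2])/K[1,1]*d,d],-1)
    W=(X-k["t"])@k["R"]; W[d==0]=np.nan
    return p,W
def near(W,xy,r,z0,z1):
    m=(np.hypot(W[...,0]-xy[0],W[...,1]-xy[1])<r)&(W[...,2]>z0)&(W[...,2]<z1)
    return m
E
python3 - <<'E'
from h import *
np.set_printoptions(precision=3,suppress=True)
T=[]
for c in ["scene","side"]:
    p,W=cloud(c)
    m=near(W,(0.56,0.25),0.17,.028,.042); P=W[m][:,:2].astype(np.float32); T.append(P)
    r=cv2.minAreaRect(P); print(c,"tray",len(P),r,cv2.boxPoints(r).round(3).tolist())
    for n,xy,z in [("eraser",(.526,-.225),.010),("sharp",(.613,.043),.010),("tape",(.628,-.082),.014),("stapler",(.417,-.03),.03),("mug",(.73,-.17),.06),("glue",(.715,.055),.055),("turq",(.613,-.186),.01)]:
        P=W[near(W,xy,.09 if n in("stapler","mug") else .035,z,z+.05)][:,:2].astype(np.float32)
        if len(P)>4:
            r=cv2.minAreaRect(P); print(n,len(P),np.round(r[0],3),np.round(r[1],3),round(r[2],1))
    if c=="scene": cv2.imwrite("pics/crop.png",cv2.resize(p[180:330,200:400,::-1],None,fx=4,fy=4,interpolation=cv2.INTER_CUBIC))
print(manip.current_tcp_rot())
E
```

```text
scene tray 1925 ((0.5566664934158325, 0.24427691102027893), (0.15315794944763184, 0.16802875697612762), 88.51851654052734) [[0.47099998593330383, 0.17000000178813934], [0.6389999985694885, 0.16599999368190765], [0.6430000066757202, 0.3190000057220459], [0.4749999940395355, 0.3230000138282776]]
eraser 139 [ 0.523 -0.231] [0.026 0.041] 75.3
sharp 145 [0.611 0.036] [0.029 0.018] 3.3
tape 380 [ 0.628 -0.092] [0.047 0.047] 10.6
stapler 696 [ 0.41  -0.045] [0.027 0.128] 5.5
mug 757 [ 0.732 -0.187] [0.091 0.075] 59.3
glue 308 [0.715 0.047] [0.027 0.027] 87.1
turq 156 [ 0.61 -0.19] [0.044 0.023] 44.7
side tray 2343 ((0.5588159561157227, 0.24468711018562317), (0.15288779139518738, 0.16662736237049103), 88.66829681396484) [[0.4740000069141388, 0.17000000178813934], [0.6399999856948853, 0.16599999368190765], [0.6439999938011169, 0.3190000057220459], [0.47699999809265137, 0.3230000138282776]]
eraser 225 [ 0.525 -0.23 ] [0.026 0.042] 75.9
sharp 238 [0.613 0.036] [0.028 0.019] 5.9
tape 533 [ 0.629 -0.092] [0.047 0.048] 31.7
stapler 1304 [ 0.412 -0.044] [0.026 0.129] 5.5
mug 878 [ 0.725 -0.186] [0.075 0.093] 36.8
glue 408 [0.717 0.048] [0.026 0.027] 66.8
turq 235 [ 0.613 -0.189] [0.042 0.025] 42.8
[[-0.  1. -0.]
 [ 1.  0.  0.]
 [ 0. -0. -1.]]
```

View pics/crop.png

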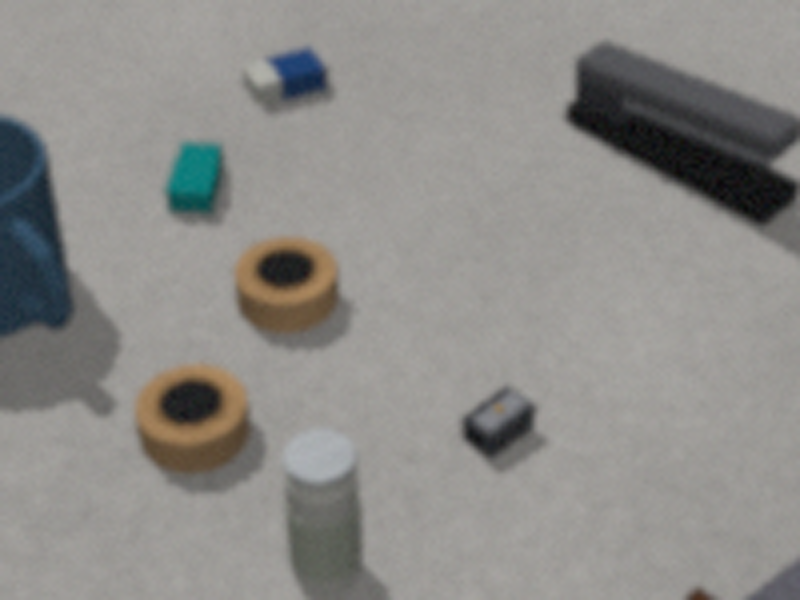

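The crop confirms the choice: the white and blue eraser at crop (285,75), the nearer tape at (285,280) and the sharpener at (500,420). I'll sweep the sharpener first, with the fingers as a broad two-tip pusher.

```bash
cat >> h.py <<'E'
R=np.array([[0,1.,0],[1,0,0],[0,0,-1]])
def sweep(start,end,opening,v=0.08,hz=0.13):
    manip.set_gripper(opening)
    manip.move_ptp([*start,hz],R)
    manip.move_l([*start,0.004],max_speed=0.1)
    manip.move_l([*end,0.004],max_speed=v)
    print("force",np.round(manip.current_force(),1),"tcp",np.round(manip.current_ee_pos(),3))
    manip.move_l([end[0],end[1]-0.02,0.004],max_speed=0.08)
    manip.move_l([end[0],end[1]-0.02,hz],max_speed=0.2)
def where(n,xy,z,r=.04):
    for c in ["scene","side"]:
        p,W=cloud(c); P=W[near(W,xy,r,z,.024)][:,:2].astype(np.float32)
        if len(P)>4:
            q=cv2.minAreaRect(P); print(n,c,len(P),np.round(q[0],3),np.round(q[1],3),round(q[2],1))
    return p
E
python3 - <<'E'
from h import *
sweep((.612,-.002),(.590,.235),0.14)
manip.move_ptp([.629,-.139,.13],R)
p=where("sharp",(.588,.258),.009)
cv2.imwrite("pics/s1.png",p[:,:,::-1]); print(manip.current_time())
E
```

```text
force [-0.3  0.3 -0.5] tcp [0.59  0.235 0.004]
sharp scene 223 [0.592 0.256] [0.03  0.019] 1.4
sharp side 551 [0.593 0.256] [0.019 0.028] 89.2
9.2833
```

View pics/s1.png

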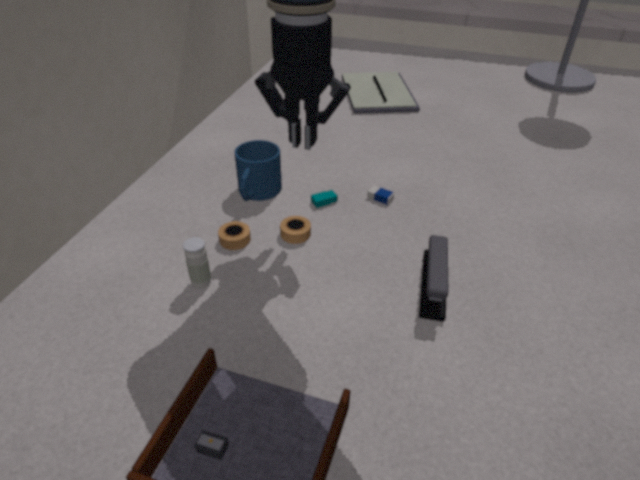

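The sharpener now lies inside the tray, at (210,445) in the side picture. Before descending behind the tape I'll check the clearance to the mug.

```bash
python3 - <<'E'
from h import *
for c in ["scene","side"]:
    p,W=cloud(c)
    P=W[near(W,(.74,-.16),.11,.025,.079)]; P=P[P[:,0]>.66]
    for y0 in np.arange(-.24,-.08,.02):
        q=P[(P[:,1]>y0)&(P[:,1]<y0+.02)]
        if len(q): print(c,round(y0,2),len(q),np.round([q[:,0].min(),q[:,0].max()],3))
E
```

```text
scene -0.24 489 [0.702 0.754]
scene -0.22 254 [0.691 0.765]
scene -0.2 176 [0.69  0.766]
scene -0.18 465 [0.693 0.763]
scene -0.16 347 [0.71  0.747]
scene -0.14 129 [0.72  0.732]
scene -0.12 6 [0.724 0.729]
side -0.24 427 [0.707 0.755]
side -0.22 273 [0.694 0.768]
side -0.2 215 [0.692 0.768]
side -0.18 551 [0.693 0.765]
side -0.16 438 [0.71  0.749]
side -0.14 146 [0.722 0.732]
side -0.12 21 [0.724 0.73 ]
```

```bash
python3 - <<'E'
from h import *
sweep((.628,-.139),(.590,.180),0.28)
manip.move_ptp([.524,-.272,.13],R)
where("tape",(.59,.215),.012)
sweep((.524,-.272),(.520,.195),0.16)
manip.move_ptp([.524,-.10,.25],R)
where("eraser",(.52,.217),.009,.035); where("tape",(.59,.215),.015,.035)
where("sharp",(.592,.258),.009,.022)
p=where("x",(0,0),1)
for c in ["scene","side"]:
    p,W=cloud(c)
    for n,xy,z in [("stapler",(.417,-.03),.03),("mug",(.73,-.17),.06),("glue",(.715,.055),.055)]:
        P=W[near(W,xy,.09 if n!="glue" else .035,z,z+.05)][:,:2].astype(np.float32)
        print(n,np.round(cv2.minAreaRect(P)[0],3))
cv2.imwrite("pics/s2.png",p[:,:,::-1]); print(manip.current_time())
E
```

```text
force [ 0.3 -0.5 -0.1] tcp [0.59  0.18  0.004]
tape scene 773 [0.588 0.222] [0.048 0.065] 14.2
tape side 1749 [0.594 0.222] [0.064 0.048] 70.8
force [ 0.7  0.3 -0.5] tcp [0.52  0.195 0.004]
eraser scene 319 [0.517 0.218] [0.023 0.043] 89.8
eraser side 935 [0.518 0.218] [0.042 0.024] 0.9
tape scene 666 [0.588 0.214] [0.048 0.05 ] 39.3
tape side 1516 [0.59  0.214] [0.047 0.051] 42.9
sharp scene 239 [0.591 0.251] [0.029 0.03 ] 89.9
sharp side 587 [0.593 0.251] [0.028 0.03 ] 0.8
stapler [ 0.411 -0.045]
mug [ 0.733 -0.186]
glue [0.715 0.047]
stapler [ 0.412 -0.044]
mug [ 0.726 -0.185]
glue [0.717 0.048]
29.125
```

View pics/s2.png

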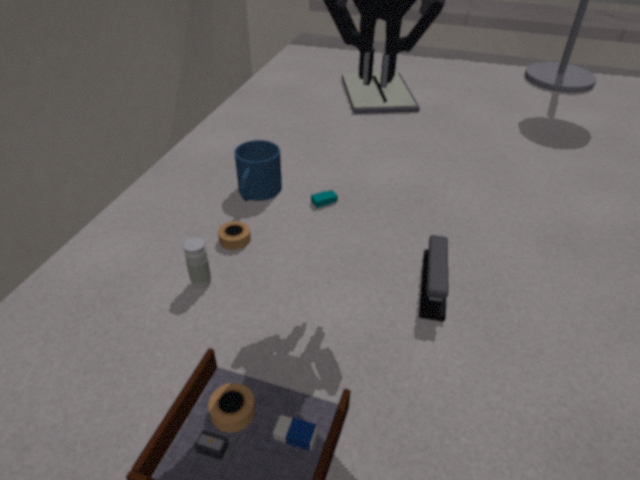

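The picture shows all three inside the tray: tape at (232,407), eraser at (297,432) and sharpener at (211,445). Each centre is at least 45 mm past the open side, and the mug, stapler and glue stick haven't moved.

```bash
python3 -c "
from bench import manip
print(manip.sign_off())"
```

```text
the job is handed in; nothing more can be done
None
```

The eraser, sharpener and tape roll are wholly inside the tray, the mug, stapler and glue stick have not moved, and I handed the job in at about 29 s of the 72 s allowed (the hand-in returned no verdict).

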